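# Send the water to the washer's hose tail

### The job

Set the laundry tap set to fill the washing machine, only by pushing with the fingertips: first push the diverter's pointed arm round until it points straight along its branch pipe at the tall ribbed hose outlet (not the short capped one), and only then push the supply tap's plain lever round until it is fully open, in line with the pipe. Do not squeeze the arms between the fingers, and leave the things standing around where they are.

Things in the scene. Friction and masses are not known exactly. Their poses are not given: they have to be found in the camera images.
- tapset: fixed pipework, origin on the bench. In its frame a 20 mm copper pipe runs along y at z = 50 mm from the inlet riser (y = +185 mm) through the supply tap (y = +90) to the round diverter (y = -90, 54 mm across). From there two branch pipes leave at 0.87 rad either side of -y, each to an upright outlet 130 mm from the diverter's axis. Bodies reach 69 mm (tap) and 74 mm (diverter) high
- diverter (a joint): angle of the diverter's pointed arm, rad: 0 pointing along the tap set's -y (midway, shut off), grows counter-clockwise seen from above, stops at +-1.3; it points along the +x branch at +0.87, along the -x branch at -0.87. Vertical axis, stiff (0.12 N m), stays where it is left
- diverter_pivot (a point): on the diverter arm's axis at the arm's mid-height, 96 mm above the bench. The steel arm is a flat bar 22 mm wide with a hub 44 mm across and an arrow nose; it spans z = 88 to 104 mm (a 6 mm middle rib reaches 107 mm), with free space under it down to the pipes
- diverter_tip (a point): the point of the diverter's arm, 95 mm from its axis; x along the arm outwards, y to its left, z up. The full 22 mm width ends 74 mm from the axis
- supply (a joint): angle of the supply tap's lever, rad: 0 shut (square to the pipe, pointing along the tap set's -x), grows clockwise seen from above to the stop at 1.571, fully open (in line with the pipe, pointing along +y over the inlet end). Vertical axis, stiff (0.12 N m), stays where it is left
- supply_pivot (a point): on the supply lever's axis, at the lever's mid-height, 96 mm above the bench. The steel lever is a plain straight flat bar 22 mm wide with a hub 32 mm across; it spans z = 88 to 104 mm (a 6 mm middle rib reaches 107 mm)
- supply_tip (a point): the end of the supply lever, 95 mm from its axis; x along the lever outwards, y to its left, z up
- hose_outlet: the tall outlet, at the end of one branch pipe (either one): upright brass fitting with a ribbed hose tail, 135 mm high, 36 mm across below and 26 mm at the ribs, fixed; origin on the bench on its axis
- capped_outlet: the short outlet, at the end of the other branch pipe: upright brass fitting closed by a broad cap, 86 mm high, 56 mm across, fixed; origin on the bench on its axis
- scoop: white plastic measuring cup, 60 mm across, 55 mm high, open top, loose bystander; origin at the underside below its middle
- aerosol: green spray can, 54 mm across, 150 mm high, loose bystander; origin at the underside below its middle
- jar: white jar with steel lid, 72 mm across, 90 mm high, loose bystander; origin at the underside below its middle
- detergent: blue detergent bottle, 80 mm across, 210 mm high, loose bystander; origin at the underside below its middle
- soapbox: cardboard soap-powder box 70 x 120 x 90 mm, loose bystander; origin at the underside below its middle
- brush: scrubbing brush lying down, about 0.2 m long, loose bystander; origin at the underside
- pegtub: shallow open blue tub 140 x 160 x 70 mm, loose bystander; origin at the underside below its middle
There are look-alikes about, which are no part of the job. What is shaped like the hose_outlet but blue is not meant.

How it is judged (in metres and radians):
On the way, in this order (a step that is already met when the one before it is completed fails the run):
1. the diverter's arm points at the ribbed hose outlet while the supply is still shut (y of hose_outlet in the frame of diverter_tip between -0.018 and 0.018 m and x of hose_outlet in the frame of diverter_tip above 0 m and value of joint supply below 0.45 rad), for 0.2 s.
2. the supply lever is fully open with the diverter still on the hose outlet (y of hose_outlet in the frame of diverter_tip between -0.018 and 0.018 m and x of hose_outlet in the frame of diverter_tip above 0 m and value of joint supply above 1.44 rad), for 0.2 s.
At the end, for the whole second after the job is handed in: The line of the diverter's arm passes within 18 mm of the axis of the ribbed hose outlet (about 8 degrees), the supply lever is within 0.13 rad (7.5 degrees) of in line with the pipe (joint above 1.44), both are at rest, and the seven bystanders stand upright within 30 mm of where they were (all of step 2 and velocity of joint supply between -0.05 and 0.05 rad/s and velocity of joint diverter between -0.05 and 0.05 rad/s and distance of each of scoop, aerosol, jar, detergent, soapbox, brush, pegtub from where it was at the start of the episode below 0.03 m and angle between each of scoop, aerosol, jar, detergent, soapbox, brush, pegtub's own z axis and vertical below 0.2 rad); the robot touches nothing.
It fails at once if the supply is opened (past 0.5 rad) while the diverter does not point at the hose outlet (arm's line more than 25 mm off) (value of joint supply above 0.5 rad and not (y of hose_outlet in the frame of diverter_tip between -0.025 and 0.025 m and x of hose_outlet in the frame of diverter_tip above 0 m)).
It fails at once if the diverter's arm is squeezed between the fingers (over 4 N on its left and right flanks at once) (contact force between the fingers and diverter_c3 above 4 N and contact force between the fingers and diverter_c4 above 4 N).
It fails at once if the supply lever is squeezed between the fingers (over 4 N on its left and right flanks at once) (contact force between the fingers and supply_c3 above 4 N and contact force between the fingers and supply_c4 above 4 N).
It fails at once if a bystander is picked up, pushed away or knocked over (distance of any of scoop, aerosol, jar, detergent, soapbox, brush, pegtub from where it was at the start of the episode above 0.03 m).
It also fails if it takes over 61 s, if anything falls off the work surface, if the arm or the gripper's body presses on something with over 40 N, if the wrist force passes 120 N, or if a joint passes its speed limit or range.

### The arm

A 7-joint arm with a two-finger parallel gripper is mounted at the origin on the work surface. World frame = base frame: x ahead of the robot, y to its left, z up, the work surface at z = 0. Lengths are in mm, angles in rad, forces in N, time in s.
With the tool pointing down it reaches from about 400 to 925 mm from the base axis. Payload 4.1 kg.
Tool frame: the origin (TCP) lies between the finger pads; the fingertips stand 25 mm ahead of it and the grasp point (between the pads) lies 6 mm ahead of it; z points along the fingers, y is the line along which they close (so a half turn about z gives the same grasp; the last joint's range is limited). The gripper opens to 85 mm and grips with 20 to 120 N. Pads are 22 mm wide; open, the fingers measure 114 mm over their backs; the gripper's body (76 mm by 85 mm) begins 54 mm behind the grasp point. The pads swing forward as they close: fully open they stand 13 mm farther back than shut.
Start: joints at [1.105, 0.398, 0.045, 1.537, -0.019, 1.207, -0.051], TCP at [233.148, -606.784, 219.947] pointing down, gripper open.
Joint ranges: [-2.82, 2.82], [-0.49, 2.23], [-1.37, 1.46], [0, 2.46], [-1.36, 4.5], [0.23, 2], [-2.94, 2.94]. Speed limits (rad/s): [2.57, 2.57, 3.14, 3.14, 3.14, 3.14, 3.14].

### API

Orientations are given as [roll, pitch, yaw] about the fixed x, y, z axes, in that order (R = Rz(yaw) Ry(pitch) Rx(roll)).
In Python, from workcell import * gives the robot as it stands.
- The arm moves only by the tool step_arm, never from a script. Its argument "moves" is a list that holds one entry, the list of rows, each a list of 7 numbers: the shift along the world's x, y, z in m, then the turn, a rotation vector about the world's x, y, z in rad, then the opening, from 0 (shut) to 1 (fully open). A call has 1 to 20 rows; each row is the pose to reach, as a shift and turn from the pose commanded when the call began; what a row does not reach only later rows make up. A row lasts 1/10 s, in which the tool goes at most 50 mm and 8.59 degrees, less where a joint would pass 70% of its speed; a pose out of reach is approached as far as the arm can. A call with a gripper value outside its range is refused whole. The fingers move at their own pace and stop on an object; the grip force is fixed at half the most. Time passes only in rows, so rows that repeat a pose let the fingers close. It gives the time, the measured TCP pose, the force, the opening and the grip force at its end, in the units of the state.
- state(): the state, without advancing time (a new reading comes with each control period).
- snapshot(name): name is "side" or "top" or "wrist"; returns (picture, depth): 420x560x3 uint8, blue, green, red; 420x560 float32, mm along the optical axis (not along the pixel's ray), 0 where there is no reading.
- get_calibration(name): a dict with "fx", "fy", "cx", "cy" (pixels), "k1" (the pictures are not rectified: a ray, as slopes to the right and down, at radius r is drawn at 1 + k1 r^2 times it, then the intrinsics apply), "origin" and "orientation" of the camera in the world. Camera axes: x right, y up, looking along -z (the intrinsics and any distortion apply to the point x, -y, -z); pixel columns grow to the right and rows downward; lengths in mm; the calibration is good to about 2 mm. A picture is of the moment at which its call begins: read the wrist's pose just before it. get_calibration takes no time and is no camera call; for the wrist camera it gives the pose at the moment of the call.
- close_job(): hands the job in; it is judged then, once.
The state is a dict: "t": time; "joints": joint angles; "joint_vel": joint speeds; "effort": joint torques, N m; "ee_pos": TCP position; "eef_rot": TCP orientation; "force": force on the tool from outside, world axes, zero at the start; "ft_torque": the same for the moment, N m; "grip_width": opening from 0.0 (shut) to 1.0 (fully open); "finger_force": force on a finger pad.
Only numpy, scipy, OpenCV 4.12 (cv2) and the standard library are available. Lean on these libraries where they do the work, as an engineer would, in place of code of your own. Each camera call takes 0.05 s, during which the arm holds its last target. There are 200 camera calls.

## Working session

There is one attempt and no reset: what is moved stays moved. The work goes in short steps, Python scripts to look and compute and a tool call to move; the robot and the scene stay as the last step left them, time stands still between calls to the robot, and variables do not carry over. Pictures are saved under pics/ and viewed, at most 10 in all, crops included, and the job is handed in when it is done.

Besides the shell and the picture viewer there is one more tool, called after ">>>" in YAML: its name, and indented under it one key for each argument. step_arm: Moves the arm, as the interface text tells. Its arguments: {"type":"object","properties":{"moves":{"type":"array"}},"required":["moves"]}

```bash
mkdir -p pics; ls
cat > h.py <<'E'
from workcell import *
import numpy as np, cv2
from scipy.spatial.transform import Rotation as R
def Rm(o):
    o=np.array(o); return o if o.shape==(3,3) else (R.from_quat(o) if o.size==4 else R.from_euler('xyz',o)).as_matrix()
def pts(c,depth):
    h,w=depth.shape
    uv=np.stack(np.meshgrid(np.arange(w),np.arange(h)),-1).astype(float).reshape(-1,1,2)
    K=np.array([[c['fx'],0,c['cx']],[0,c['fy'],c['cy']],[0,0,1.]])
    n=cv2.undistortPoints(uv,K,np.array([c['k1'],0,0,0.])).reshape(h,w,2)
    d=depth.astype(float)
    P=np.stack([n[...,0]*d,-n[...,1]*d,-d],-1)
    return P@Rm(c['orientation']).T+np.array(c['origin'])
E
python3 - <<'E'
from h import *
print(state())
for n in('top','side'):
    c=get_calibration(n);print(c)
    p,d=snapshot(n);cv2.imwrite(f'pics/{n}0.png',p);np.savez(f'{n}0.npz',p=p,d=d,P=pts(c,d))
E
```

```text
pics
{'t': 0.0, 'joints': array([ 1.10498572,  0.39919752,  0.04508225,  1.53788908, -0.01868565,
        1.20688697, -0.05068578]), 'joint_vel': array([4.19949497e-04, 1.91054087e-04, 4.26015043e-05, 6.82598815e-05,
       1.99777527e-03, 8.52198488e-05, 1.47182199e-03]), 'effort': array([-4.04719049e-04, -4.75127935e+01,  1.36431109e+00, -2.54216677e+01,
        1.15725899e-02,  9.48694971e-03,  1.14897583e-05]), 'ee_pos': array([ 232.86692313, -606.15131119,  218.8568569 ]), 'eef_rot': array([-3.13964044e+00,  1.67827951e-04,  3.66897444e-01]), 'force': array([-0.23661983, -0.84448046, -0.84305468]), 'ft_torque': array([0.02128743, 0.03262916, 0.00365851]), 'finger_force': 0.0, 'grip_width': 0.9985046873507696}
{'fx': 444.7411292345555, 'fy': 444.7411292345555, 'cx': 285.88315527001316, 'cy': 208.24378190751912, 'k1': 0.00024257803649794195, 'origin': array([ 329.30770072,  -18.29864533, 1547.79689015]), 'orientation': array([ 0.1465894 , -0.01180566, -1.55730891])}
{'fx': 544.7023584678342, 'fy': 544.7023584678342, 'cx': 281.995633010555, 'cy': 209.04557497214384, 'k1': -0.14532821428475015, 'origin': array([  32.56992065,  811.675143  , 1227.70993625]), 'orientation': array([ 0.7016049 , -0.01003914, -2.55438722])}
```

View pics/top0.png

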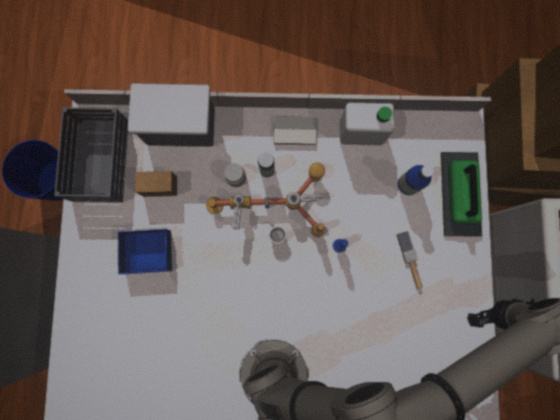

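View pics/side0.png

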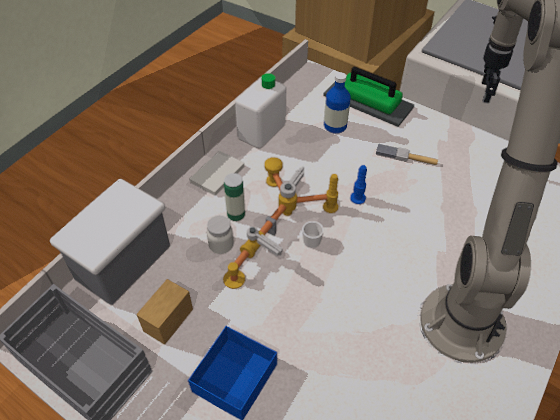

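The top view shows the riser (213,205), supply tap (238,202) with its lever pointing down in the image, and diverter (293,200) with its arm pointing right. The capped outlet is at (316,171) and the ribbed one at (318,229). The scoop is at (278,235), the jar at (235,174), the aerosol at (266,163) and the blue decoy at (341,245). The side view confirms that the tall ribbed brass outlet is the one on the robot's side.

Run:
```python
from h import *
z=np.load('top0.npz');P=z['P'];p=z['p']
hsv=cv2.cvtColor(p,cv2.COLOR_BGR2HSV)
def q(n,u,v,r=2):
    a=P[v-r:v+r+1,u-r:u+r+1].reshape(-1,3); print(n,np.median(a,0).round(1))
for n,u,v in[('riser',213,205),('sup',238,202),('div',293,200),('cap',316,171),('rib',318,229),('scoop',278,235),('jar',235,174),('aer',266,163),('decoy',341,245),('bench',300,300)]:q(n,u,v)
# steel arm points: z 84..112, region
for nm in('top','side'):
    z=np.load(nm+'0.npz');P=z['P'];p=z['p'];hsv=cv2.cvtColor(p,cv2.COLOR_BGR2HSV)
    X,Y,Z=P[...,0],P[...,1],P[...,2]
    m=(Z>84)&(Z<118)&(hsv[...,1]<70)
    n,l,s,c=cv2.connectedComponentsWithStats(m.astype(np.uint8))
    for i in range(1,n):
        if 20<s[i,4]<800:
            a=P[l==i]; print(nm,s[i],a.mean(0).round(),a.min(0).round(),a.max(0).round())
    m=(Z>30)&(X>350)&(X<750)&(Y>-250)&(Y<300)&(hsv[...,1]>120)&(hsv[...,0]<28)
    n,l,s,c=cv2.connectedComponentsWithStats(m.astype(np.uint8))
    for i in range(1,n):
        if 20<s[i,4]:
            a=P[l==i]; print(nm,'brass',s[i],a.mean(0).round(),a.min(0).round(),a.max(0).round())
p=np.load('top0.npz')['p'][140:270,190:370]
q2=np.load('side0.npz')['p'][130:310,180:400]
cv2.imwrite('pics/c.png',cv2.resize(p,None,fx=4.4,fy=4.4,interpolation=2))
```

```text
riser [556.4 214.8  62.2]
sup [560.8 124.4 108.4]
div [568.7 -55.2 112.4]
cap [ 673.8 -132.4   87.1]
rib [ 473.1 -135.9  128.4]
scoop [462.9  -7.3   3.9]
jar [657.2 139.5  88.9]
aer [682.8  34.2 150.2]
decoy [ 423.5 -210.9  122.4]
bench [241.9 -86.   -0.9]
top [ 64  90  66   7 376] [932. 617.  98.] [924. 505.  84.] [944. 729. 110.]
top [342 114  47  26 168] [ 796. -283.  101.] [ 786. -373.   84.] [ 873. -219.  118.]
top [224 163  19  19 271] [664. 146.  90.] [633. 116.  84.] [696. 177. 101.]
top [258 164  16   9  39] [673.  35. 103.] [667.  12.  86.] [688.  63. 117.]
top [466 166   7  17  46] [ 672. -641.  110.] [ 637. -645.   85.] [ 694. -636.  118.]
top [403 171  20  21  78] [ 631. -441.   99.] [ 610. -485.   84.] [ 672. -424.  115.]
top [287 192  35  13 281] [578. -84. 106.] [ 556. -148.   85.] [598. -36. 117.]
top [231 195  13  35 231] [527. 128. 105.] [473. 109.  88.] [584. 146. 117.]
top [467 203  10  13  39] [ 541. -641.  108.] [ 529. -654.   86.] [ 567. -636.  118.]
top [253 358  42  20 113] [51. -2. 98.] [ 10. -65.  84.] [ 68.  63. 117.]
top brass [299 163  25  30 214] [ 667
[... 1096 characters left out ...]
31. 104.] [474. 109.  88.] [586. 146. 117.]
side [445 290  55  41 502] [  1.  49. 100.] [-65. -13.  84.] [ 68.  69. 118.]
side [  0 340  26  24  42] [821. 718. 103.] [778. 717.  84.] [867. 719. 118.]
side [ 83 351  62  68 509] [573. 635. 103.] [569. 539.  84.] [593. 718. 118.]
side [ 40 374  42  37  75] [660. 718. 105.] [591. 715.  85.] [726. 719. 118.]
side brass [265 158  17  31 322] [ 669. -122.   74.] [ 623. -160.   34.] [707. -81.  93.]
side brass [271 174  67  46 723] [527. -82.  70.] [ 464. -159.   32.] [601.  23. 140.]
side brass [259 221  13  14  95] [570.  64.  60.] [558.  40.  44.] [582.  97.  76.]
side brass [228 240  32  37 432] [564. 176.  62.] [546. 122.  30.] [590. 232.  88.]
```

View pics/c.png

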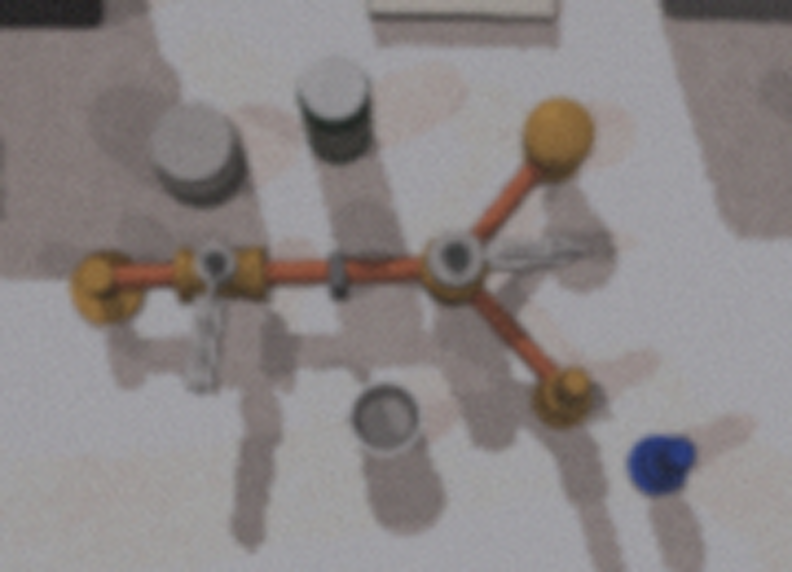

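Run:
```python
from h import *
for nm in('top','side'):
    z=np.load(nm+'0.npz');P=z['P'];p=z['p'];hsv=cv2.cvtColor(p,cv2.COLOR_BGR2HSV)
    X,Y,Z=P[...,0],P[...,1],P[...,2]
    for n,b in(('div',(545,610,-160,-85)),('sup',(465,545,100,155))):
        a=P[(Z>95)&(Z<112)&(hsv[...,1]<90)&(X>b[0])&(X<b[1])&(Y>b[2])&(Y<b[3])][:,:2]
        f=cv2.fitLine(a.astype(np.float32),cv2.DIST_HUBER,0,.01,.01).ravel();print(nm,n,len(a),f.round(3))
    for n,b,zz in(('divhub',(545,610,-85,-25),(100,118)),('suphub',(548,600,100,155),(100,118)),('rib',(450,510,-170,-110),(100,145)),('cap',(630,710,-170,-90),(80,95)),('scoop',(420,510,-50,40),(45,60))):
        m=(Z>zz[0])&(Z<zz[1])&(X>b[0])&(X<b[1])&(Y>b[2])&(Y<b[3]);a=P[m]
        print(nm,n,len(a),((a.min(0)+a.max(0))/2).round(),a.min(0).round(),a.max(0).round())
    m=(np.abs(Z-57)<8)&(hsv[...,1]>100)&(hsv[...,0]<28)&(X>550)&(X<595)&(Y<85)&(Y>-25)
    print('pipe',cv2.fitLine(P[m][:,:2].astype(np.float32),cv2.DIST_HUBER,0,.01,.01).ravel())
```

```text
top div 122 [ 5.80000e-02 -9.98000e-01  5.80987e+02 -1.16438e+02]
top sup 149 [ 9.95000e-01 -1.05000e-01  5.09410e+02  1.30653e+02]
top divhub 146 [576. -60. 109.] [554. -85. 100.] [598. -36. 117.]
top suphub 67 [568. 125. 109.] [551. 112. 102.] [584. 138. 117.]
top rib 54 [ 479. -141.  124.] [ 468. -153.  106.] [ 490. -130.  142.]
top cap 163 [ 678. -134.   87.] [ 654. -160.   80.] [ 703. -109.   95.]
top scoop 72 [460.  -4.  52.] [431. -31.  45.] [489.  23.  60.]
pipe [ 5.3873867e-02 -9.9854773e-01  5.7233124e+02  2.6375656e+01]
side div 133 [ 1.24000e-01 -9.92000e-01  5.81546e+02 -1.15856e+02]
side sup 223 [ 9.93000e-01 -1.17000e-01  5.07460e+02  1.33298e+02]
side divhub 173 [578. -57. 109.] [556. -85. 101.] [599. -29. 117.]
side suphub 104 [567. 124. 109.] [549. 109. 100.] [586. 140. 117.]
side rib 103 [ 482. -139.  120.] [ 471. -152.  100.] [ 494. -127.  140.]
side cap 161 [ 680. -132.   87.] [ 653. -162.   80.] [ 706. -103.   93.]
side scoop 159 [463.  -4.  53.] [433. -36.  45.] [493.  27.  60.]
pipe [ 4.9355906e-02 -9.9878126e-01  5.7165057e+02  2.9143629e+01]
```

>>> step_arm:
  moves:
    - [[0.01, 0.013, 0, 0, 0, -0.02, 0], [0.03, 0.039, 0, 0, 0, -0.04, 0], [0.055, 0.071, 0, 0, 0, -0.06, 0], [0.08, 0.103, 0, 0, 0, -0.08, 0], [0.105, 0.136, 0, 0, 0, -0.1, 0], [0.13, 0.168, 0, 0, 0, -0.12, 0], [0.155, 0.2, 0, 0, 0, -0.14, 0], [0.18, 0.233, 0, 0, 0, -0.16, 0], [0.205, 0.265, 0, 0, 0, -0.18, 0], [0.23, 0.297, 0, 0, 0, -0.2, 0], [0.255, 0.329, 0, 0, 0, -0.22, 0], [0.28, 0.362, 0, 0, 0, -0.24, 0], [0.305, 0.394, 0, 0, 0, -0.26, 0], [0.33, 0.426, 0, 0, 0, -0.28, 0], [0.355, 0.459, 0, 0, 0, -0.28, 0], [0.372, 0.48, 0, 0, 0, -0.28, 0], [0.382, 0.493, 0, 0, 0, -0.28, 0], [0.387, 0.499, 0, 0, 0, -0.28, 0], [0.387, 0.499, 0, 0, 0, -0.28, 0], [0.387, 0.499, 0, 0, 0, -0.28, 0]]

```text
t: 2.1
ee_pos: [619.2, -109.9, 219.7]
eef_rot: [3.14, 0.001, 0.084]
force: [0.1, 0.2, -0.4]
grip_width: 0.002
finger_force: 0.0
```

>>> step_arm:
  moves:
    - [[0, 0.001, -0.02, 0, 0, 0, 0], [0, 0.002, -0.04, 0, 0, 0, 0], [0, 0.002, -0.055, 0, 0, 0, 0], [0, 0.002, -0.06, 0, 0, 0, 0], [0, 0.002, -0.06, 0, 0, 0, 0]]

```text
t: 2.6
ee_pos: [619.4, -106.7, 159.3]
eef_rot: [3.141, 0.002, 0.086]
force: [0.1, 0.5, -0.1]
grip_width: 0.002
finger_force: 0.0
```

Run:
```python
from h import *
p,d=snapshot('side');cv2.imwrite('pics/s1.png',cv2.resize(p[60:300,160:460],None,fx=2.6,fy=2.5))
```

```text
(no output)
```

View pics/s1.png

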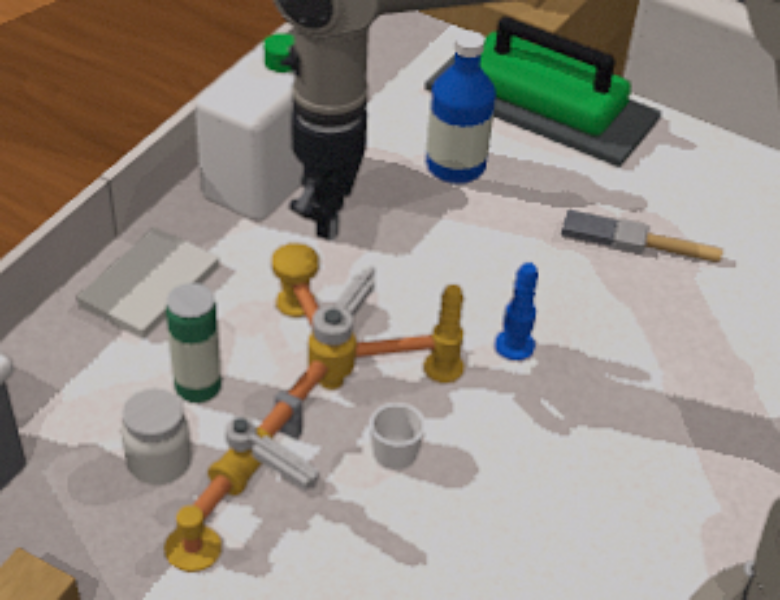

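The side view shows the closed fingertips (about 325,230) behind the diverter arm (360,285). The cap is at (296,262) and the ribbed outlet at (450,310). The way down between arm and cap is clear, so I'll lower and then push along -x.

>>> step_arm:
  moves:
    - [[0, 0, -0.015, 0, 0, 0, 0], [0, 0, -0.03, 0, 0, 0, 0], [0, 0, -0.042, 0, 0, 0, 0], [0, 0, -0.047, 0, 0, 0, 0], [0, 0, -0.047, 0, 0, 0, 0]]

```text
t: 3.15
ee_pos: [619.2, -105.6, 111.4]
eef_rot: [-3.141, 0.003, 0.087]
force: [0.1, 0.1, 0.8]
grip_width: -0.0
finger_force: 0.0
```

>>> step_arm:
  moves:
    - [[-0.004, 0, 0, 0, 0, 0, 0], [-0.008, 0, 0, 0, 0, 0, 0], [-0.012, 0, 0, 0, 0, 0, 0], [-0.016, 0, 0, 0, 0, -0.05, 0], [-0.02, 0, 0, 0, 0, -0.1, 0], [-0.024, 0, 0, 0, 0, -0.17, 0], [-0.028, 0, 0, 0, 0, -0.24, 0], [-0.032, 0, 0, 0, 0, -0.31, 0], [-0.036, 0, 0, 0, 0, -0.38, 0], [-0.04, 0, 0, 0, 0, -0.45, 0], [-0.044, 0, 0, 0, 0, -0.52, 0], [-0.048, 0, 0, 0, 0, -0.6, 0], [-0.052, 0, 0, 0, 0, -0.68, 0], [-0.056, 0, 0, 0, 0, -0.74, 0], [-0.06, 0, 0, 0, 0, -0.8, 0], [-0.06, 0, 0, 0, 0, -0.8, 0]]

```text
t: 4.75
ee_pos: [559.6, -105.9, 113.4]
eef_rot: [3.141, -0.0, -0.713]
force: [-0.8, 0.6, 0.1]
grip_width: -0.001
finger_force: 0.0
```

```bash
cat >> h.py <<'E'
def arms():
    for nm in('top','side'):
        c=get_calibration(nm);p,d=snapshot(nm);P=pts(c,d);hsv=cv2.cvtColor(p,cv2.COLOR_BGR2HSV)
        for n,pv in(('div',(577,-55)),('sup',(567.5,125))):
            D=P-np.array([*pv,0]);r=np.hypot(D[...,0],D[...,1])
            a=D[(P[...,2]>97)&(P[...,2]<112)&(hsv[...,1]<60)&(hsv[...,2]>90)&(r>30)&(r<98)][:,:2]
            t=np.arctan2(np.median(a[:,1]/np.hypot(*a.T)),np.median(a[:,0]/np.hypot(*a.T)))
            ang=t+np.pi/2-.052 if n=='div' else -((t-np.pi-.052+np.pi)%(2*np.pi)-np.pi)
            print(nm,n,len(a),'joint',round(ang,3))
        cv2.imwrite(f'pics/last_{nm}.png',p)
E
python3 -c "
from h import *
s=state();print(s['t'],s['ee_pos'],s['eef_rot'],s['force']);arms()"
```

```text
4.75 [ 559.61197857 -105.90246561  113.41439479] [ 3.14146416e+00 -3.85355382e-04 -7.13225153e-01] [-0.79809717  0.59323542  0.14206509]
top div 0 joint nan
top sup 133 joint 0.15
side div 77 joint 0.052
side sup 183 joint 0.18
  return _methods._mean(a, axis=axis, dtype=dtype,
  ret = ret.dtype.type(ret / rcount)
```

```bash
python3 -c "
import cv2
p=cv2.imread('pics/last_side.png');cv2.imwrite('pics/s2.png',cv2.resize(p[130:280,210:410],None,fx=4,fy=4,interpolation=2))"
```

```text
(no output)
```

View pics/s2.png

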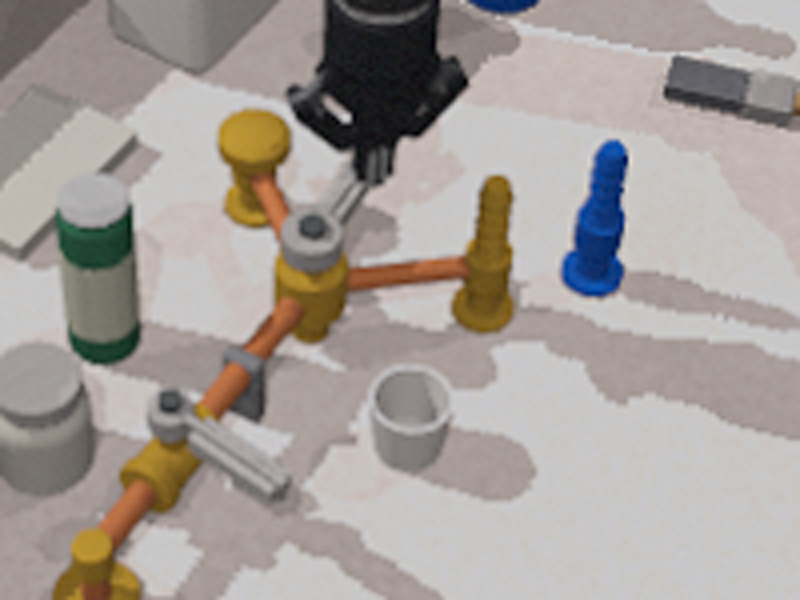

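The side crop shows the finger (375,175) overlapping the arm. The arm's tip isn't visible towards the ribbed outlet, so I'll check the projected tip height and the arm.

Run:
```python
from h import *
for nm in ('side','top'):
    c=get_calibration(nm)
    K=np.array([[c['fx'],0,c['cx']],[0,c['fy'],c['cy']],[0,0,1.]])
    def pr(X):
        v=Rm(c['orientation']).T@(np.array(X)-c['origin']);v=v*[1,-1,-1]
        return cv2.projectPoints(v[None],np.zeros(3),np.zeros(3),K,np.array([c['k1'],0,0,0.]))[0].ravel()
    for X in[(559.6,-106,88),(559.6,-106,108),(577,-55,107)]+[(577+95*np.sin(a+.05),-55-95*np.cos(a+.05),105) for a in(0,-.2,-.4,-.6,-.8)]:
        u=pr(X);print(nm,np.round(X),u.round(),((u-[210,130])*4).round())
p,d=snapshot('wrist');cv2.imwrite('pics/w.png',p)
```

```text
side [ 560. -106.   88.] [302. 184.] [370. 217.]
side [ 560. -106.  108.] [303. 180.] [371. 198.]
side [577 -55 107] [288. 188.] [311. 233.]
side [ 582. -150.  105.] [304. 168.] [377. 152.]
side [ 563. -149.  105.] [310. 171.] [399. 163.]
side [ 544. -144.  105.] [314. 174.] [417. 177.]
side [ 527. -136.  105.] [318. 179.] [432. 194.]
side [ 512. -125.  105.] [320. 183.] [441. 213.]
top [ 560. -106.   88.] [308. 204.] [392. 297.]
top [ 560. -106.  108.] [308. 203.] [394. 293.]
top [577 -55 107] [293. 198.] [332. 272.]
top [ 582. -150.  105.] [322. 197.] [447. 268.]
top [ 563. -149.  105.] [321. 203.] [446. 291.]
top [ 544. -144.  105.] [320. 208.] [440. 313.]
top [ 527. -136.  105.] [317. 213.] [430. 333.]
top [ 512. -125.  105.] [314. 218.] [416. 351.]
```

View pics/w.png

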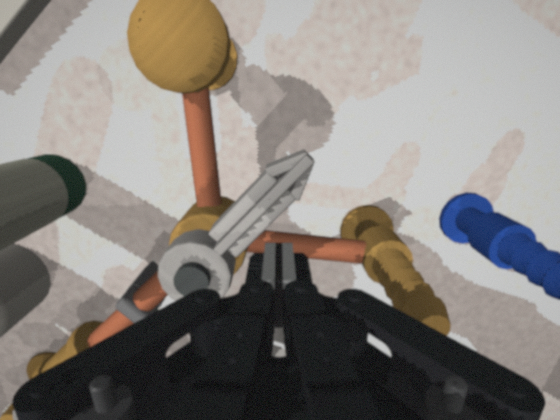

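The wrist view shows the arm (215,270)→(305,160) unmoved, with the fingertips (285,250) now on its -x side. They passed over the top of it. I'll measure the true fingertip height from depth.

Run:
```python
from h import *
s=state();print(s['ee_pos'],s['eef_rot'])
for nm in('side','top'):
    c=get_calibration(nm);p,d=snapshot(nm);P=pts(c,d);g=p.max(2)
    m=(np.hypot(P[...,0]-560,P[...,1]+106)<60)&(g<75)&(P[...,2]>78)
    a=P[m];o=np.argsort(a[:,2]);print(nm,len(a),a[o[:25]].round())
c=get_calibration('wrist');p,d=snapshot('wrist');P=pts(c,d)
print('wrist',c['origin'],P[246:262:3,278:296:5].round().tolist())
print(P[[180,200,230],[290,272,230]].round())
```

```text
[ 560.38143846 -105.73158504  113.26610545] [-3.14123082e+00 -5.66331532e-04 -7.11984650e-01]
side 1832 [[ 570.  -88.   98.]
 [ 569.  -55.  113.]
 [ 576.  -50.  113.]
 [ 571.  -48.  113.]
 [ 584.  -53.  114.]
 [ 571.  -57.  114.]
 [ 570.  -51.  115.]
 [ 572.  -49.  117.]
 [ 554. -102.  134.]
 [ 566.  -95.  137.]
 [ 553. -100.  139.]
 [ 553.  -95.  140.]
 [ 552. -114.  141.]
 [ 566.  -94.  141.]
 [ 561.  -92.  141.]
 [ 559.  -94.  141.]
 [ 549. -109.  142.]
 [ 563.  -95.  142.]
 [ 554. -101.  142.]
 [ 553. -115.  143.]
 [ 571.  -97.  143.]
 [ 560.  -95.  144.]
 [ 563.  -95.  146.]
 [ 565.  -93.  147.]
 [ 573. -100.  148.]]
top 77 [[576. -52. 108.]
 [583. -52. 110.]
 [583. -58. 110.]
 [569. -59. 111.]
 [583. -62. 112.]
 [576. -55. 113.]
 [579. -62. 113.]
 [572. -62. 114.]
 [582. -55. 114.]
 [579. -58. 115.]
 [572. -55. 115.]
 [569. -55. 115.]
 [575. -58. 116.]
 [578. -55. 117.]
 [572. -52. 117.]
 [578. -52. 117.]
 [575. -62. 117.]
 [572. -58. 118.]
 [584. -62. 208.]
 [587. -65. 208.]
 [580. -65. 213.]
 [590. -65. 213.]
 [583. -65. 213.]
 [592. -61. 216.]
 [586. -61. 216.]]
wrist [ 617.06783055 -154.2378949   267.80009572] [[[568.0, -112.0, 133.0], [566.0, -113.0, 133.0], [565.0, -115.0, 133.0], [534.0, -97.0, 59.0]], [[568.0, -112.0, 136.0], [567.0, -114.0, 136.0], [565.0, -115.0, 137.0], [532.0, -95.0, 59.0]], [[568.0, -112.0, 139.0], [567.0, -114.0, 140.0], [565.0, -115.0, 139.0], [564.0, -117.0, 139.0]], [[568.0, -112.0, 142.0], [567.0, -114.0, 142.0], [565.0, -115.0, 143.0], [564.0, -117.0, 142.0]], [[568.0, -112.0, 145.0], [567.0, -113.0, 145.0], [565.0, -115.0, 145.0], [564.0, -117.0, 146.0]], [[568.0, -112.0, 148.0], [567.0, -114.0, 148.0], [565.0, -115.0, 148.0], [564.0, -117.0, 148.0]]]
[[ 584. -133.  108.]
 [ 581. -119.  108.]
 [ 583.  -89.  104.]]
```

Run:
```python
from h import *
s=state();yaw=s['eef_rot'][2];t=s['ee_pos']
ex=np.array([np.cos(yaw),np.sin(yaw)]);ey=np.array([np.sin(yaw),-np.cos(yaw)])
for nm in('side','wrist'):
    c=get_calibration(nm);p,d=snapshot(nm);P=pts(c,d);g=p.max(2)
    D=P[...,:2]-t[:2];X=D@ex;Y=D@ey;Z=P[...,2]
    for a in range(-80,90,10):
        m=(Y>a)&(Y<a+10)&(abs(X)<50)&(g<75)&(Z>121)&(Z<260)
        if m.sum()>2: print(nm,a,m.sum(),'zmin',np.percentile(Z[m],3).round(),'x',np.percentile(X[m],[2,98]).round())
```

```text
side -60 21 zmin 206.0 x [-12.  13.]
side -50 42 zmin 196.0 x [-14.   0.]
side -40 67 zmin 184.0 x [-19.   9.]
side -30 61 zmin 177.0 x [-26.  14.]
side -20 98 zmin 145.0 x [-31.   5.]
side -10 69 zmin 140.0 x [-34.  -3.]
side 0 84 zmin 151.0 x [-28.   8.]
side 10 46 zmin 142.0 x [-30.  -3.]
side 20 51 zmin 176.0 x [-20.   9.]
side 30 65 zmin 180.0 x [-15.  10.]
side 40 38 zmin 195.0 x [-14.   2.]
side 50 30 zmin 207.0 x [-13.  11.]
wrist -70 124 zmin 209.0 x [10. 12.]
wrist -60 2632 zmin 201.0 x [ 6. 13.]
wrist -50 4464 zmin 191.0 x [-1. 12.]
wrist -40 4878 zmin 178.0 x [-9. 11.]
wrist -30 3320 zmin 174.0 x [-9. 12.]
wrist -20 4559 zmin 150.0 x [ 6. 19.]
wrist -10 5676 zmin 147.0 x [-8. 19.]
wrist 0 5773 zmin 147.0 x [-8. 19.]
wrist 10 4334 zmin 151.0 x [ 6. 19.]
wrist 20 3331 zmin 175.0 x [-9. 13.]
wrist 30 4975 zmin 179.0 x [-9. 12.]
wrist 40 4403 zmin 191.0 x [ 2. 12.]
wrist 50 2468 zmin 202.0 x [ 7. 13.]
wrist 60 84 zmin 124.0 x [-34.  12.]
wrist 70 19 zmin 127.0 x [-33. -29.]
```

The fingertips are actually at z≈130, about 43 mm higher than stated. The knuckles clear everything, so I'll go back behind the arm, lower 43 mm and check.

>>> step_arm:
  moves:
    - [[0.015, 0, 0, 0, 0, 0.14, 0], [0.03, 0, 0, 0, 0, 0.28, 0], [0.04, 0, 0, 0, 0, 0.42, 0], [0.05, 0, 0, 0, 0, 0.56, 0], [0.058, 0, 0, 0, 0, 0.7, 0], [0.06, 0, 0, 0, 0, 0.8, 0], [0.06, 0, 0, 0, 0, 0.8, 0], [0.06, 0, -0.01, 0, 0, 0.8, 0], [0.06, 0, -0.02, 0, 0, 0.8, 0], [0.06, 0, -0.03, 0, 0, 0.8, 0], [0.06, 0, -0.038, 0, 0, 0.8, 0], [0.06, 0, -0.043, 0, 0, 0.8, 0], [0.06, 0, -0.043, 0, 0, 0.8, 0]]

```text
t: 6.45
ee_pos: [619.4, -105.7, 68.8]
eef_rot: [-3.141, 0.002, 0.087]
force: [-1.1, -0.0, -0.2]
grip_width: -0.002
finger_force: 0.0
```

```bash
cat >> h.py <<'E'
def tip():
    s=state();yaw=s['eef_rot'][2];t=s['ee_pos'];ex=np.array([np.cos(yaw),np.sin(yaw)]);ey=np.array([np.sin(yaw),-np.cos(yaw)])
    c=get_calibration('wrist');p,d=snapshot('wrist');P=pts(c,d);D=P[...,:2]-t[:2];X=D@ex;Y=D@ey
    m=(abs(Y)<12)&(abs(X)<15)&(p.max(2)<140)&(P[...,2]>60)
    print('tcp',t.round(1),'yaw',yaw.round(3),'F',s['force'].round(1),'tip z',np.percentile(P[m][:,2],[0,1,3,10]).round(1));return p
E
python3 -c "
from h import *
tip();arms()" 2>/dev/null
```

```text
tcp [ 619.4 -105.7   68.8] yaw 0.087 F [-1.1 -0.  -0.2] tip z [ 60.2  88.   91.7 102.8]
top div 0 joint nan
top sup 136 joint 0.154
side div 126 joint 0.053
side sup 192 joint 0.183
```

>>> step_arm:
  moves:
    - [[-0.004, 0, -0.002, 0, 0, 0, 0], [-0.008, 0, -0.002, 0, 0, 0, 0], [-0.012, 0, -0.002, 0, 0, 0, 0], [-0.016, 0, -0.002, 0, 0, -0.05, 0], [-0.02, 0, -0.002, 0, 0, -0.1, 0], [-0.024, 0, -0.002, 0, 0, -0.17, 0], [-0.028, 0, -0.002, 0, 0, -0.24, 0], [-0.032, 0, -0.002, 0, 0, -0.31, 0], [-0.036, 0, -0.002, 0, 0, -0.38, 0], [-0.04, 0, -0.002, 0, 0, -0.45, 0], [-0.044, 0, -0.002, 0, 0, -0.52, 0], [-0.048, 0, -0.002, 0, 0, -0.6, 0], [-0.052, 0, -0.002, 0, 0, -0.68, 0], [-0.056, 0, -0.002, 0, 0, -0.74, 0], [-0.06, 0, -0.002, 0, 0, -0.8, 0], [-0.064, 0, -0.002, 0, 0, -0.84, 0], [-0.066, 0, -0.002, 0, 0, -0.84, 0], [-0.066, 0, -0.002, 0, 0, -0.84, 0]]

```text
t: 8.4
ee_pos: [555.0, -106.1, 68.7]
eef_rot: [-3.14, -0.002, -0.752]
force: [1.4, -1.4, 1.4]
grip_width: -0.001
finger_force: 1.1
```

```bash
python3 -c "
from h import *
cv2.imwrite('pics/w2.png',tip());arms()" 2>/dev/null
```

```text
tcp [ 555.  -106.1   68.7] yaw -0.752 F [ 1.4 -1.4  1.4] tip z [ 84.4  88.3  92.1 103.5]
top div 1 joint -1.196
top sup 130 joint 0.151
side div 154 joint -0.896
side sup 194 joint 0.183
```

View pics/w2.png

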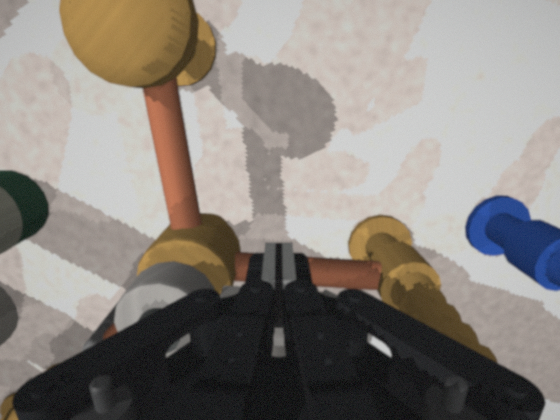

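The wrist view shows the arm swept round; it is now hidden behind the fingers (280,250), which lie over the pipe to the ribbed outlet. I'll back off, rise and measure.

>>> step_arm:
  moves:
    - [[0.006, -0.004, 0, 0, 0, 0, 0], [0.014, -0.011, 0, 0, 0, 0, 0], [0.02, -0.016, 0, 0, 0, 0, 0], [0.02, -0.016, 0.02, 0, 0, 0, 0], [0.02, -0.016, 0.05, 0, 0, 0, 0], [0.02, -0.016, 0.08, 0, 0, 0, 0], [0.02, -0.016, 0.1, 0, 0, 0, 0], [0, 0.05, 0.1, 0, 0, 0.1, 0], [-0.02, 0.09, 0.1, 0, 0, 0.22, 0], [-0.03, 0.13, 0.1, 0, 0, 0.34, 0], [-0.04, 0.165, 0.1, 0, 0, 0.46, 0], [-0.05, 0.185, 0.1, 0, 0, 0.58, 0], [-0.05, 0.193, 0.1, 0, 0, 0.7, 0], [-0.05, 0.193, 0.1, 0, 0, 0.75, 0], [-0.05, 0.193, 0.1, 0, 0, 0.75, 0]]

```text
t: 10.05
ee_pos: [504.2, 87.2, 167.7]
eef_rot: [3.141, 0.001, -0.003]
force: [0.6, -0.2, 0.1]
grip_width: 0.002
finger_force: 0.0
```

```bash
python3 - 2>/dev/null <<'E'
from h import *
tip();arms()
c=get_calibration('wrist');p,d=snapshot('wrist');P=pts(c,d);hsv=cv2.cvtColor(p,cv2.COLOR_BGR2HSV)
for nm in ('wrist','side'):
    c=get_calibration(nm);p,d=snapshot(nm);P=pts(c,d);hsv=cv2.cvtColor(p,cv2.COLOR_BGR2HSV)
    D=P-np.array([577,-55,0]);r=np.hypot(D[...,0],D[...,1])
    a=P[(P[...,2]>97)&(P[...,2]<112)&(hsv[...,1]<60)&(hsv[...,2]>90)&(r>30)&(r<98)]
    if len(a)>5:
        f=cv2.fitLine(a[:,:2].astype(np.float32),cv2.DIST_HUBER,0,.01,.01).ravel();t=np.array([480.5,-140])-f[2:]
        print(nm,len(a),f,'offset of outlet from line',f[0]*t[1]-f[1]*t[0])
E
```

```text
tcp [504.2  87.2 167.7] yaw -0.003 F [ 0.6 -0.2  0.1] tip z [182.9 187.1 190.9 201.8]
top div 118 joint -0.896
top sup 1 joint 3.111
side div 146 joint -0.91
side sup 193 joint 0.177
wrist 2087 [  0.7369904    0.67590326 531.7609     -94.38168   ] offset of outlet from line 1.0271654723746906
side 144 [  0.714372     0.69976616 530.628      -94.9138    ] offset of outlet from line 2.8695558139834247
```

The diverter points within 3 mm of the ribbed outlet's axis. Next is the supply lever.

>>> step_arm:
  moves:
    - [[0, -0.002, -0.02, 0, 0, 0, 0], [0, -0.002, -0.045, 0, 0, 0, 0], [0, -0.002, -0.07, 0, 0, 0, 0], [0, -0.002, -0.09, 0, 0, 0, 0], [0, -0.002, -0.1, 0, 0, 0, 0], [0, -0.002, -0.1, 0, 0, 0, 0], [0, 0.006, -0.101, 0, 0, -0.05, 0], [0, 0.014, -0.101, 0, 0, -0.1, 0], [0, 0.02, -0.101, 0, 0, -0.15, 0], [-0.001, 0.027, -0.101, 0, 0, -0.23, 0], [-0.002, 0.034, -0.101, 0, 0, -0.33, 0], [-0.001, 0.042, -0.101, 0, 0, -0.46, 0], [0, 0.05, -0.101, 0, 0, -0.6, 0], [0.002, 0.058, -0.101, 0, 0, -0.73, 0], [0.006, 0.067, -0.101, 0, 0, -0.87, 0], [0.011, 0.075, -0.101, 0, 0, -1.01, 0], [0.016, 0.082, -0.101, 0, 0, -1.15, 0], [0.022, 0.088, -0.101, 0, 0, -1.28, 0], [0.028, 0.092, -0.101, 0, 0, -1.4, 0], [0.033, 0.095, -0.101, 0, 0, -1.5, 0]]

```text
t: 12.35
ee_pos: [536.8, 184.0, 68.7]
eef_rot: [-3.141, 0.004, -1.504]
force: [-2.0, -2.2, -4.7]
grip_width: -0.001
finger_force: 1.2
```

```bash
python3 -c "
from h import *
cv2.imwrite('pics/w3.png',tip());arms()" 2>/dev/null
```

```text
tcp [536.8 184.   68.7] yaw -1.504 F [-2.  -2.2 -4.7] tip z [ 84.6  88.1  91.8 102.8]
top div 114 joint -0.909
top sup 9 joint 1.703
side div 89 joint -1.011
side sup 119 joint 1.542
```

View pics/last_side.png

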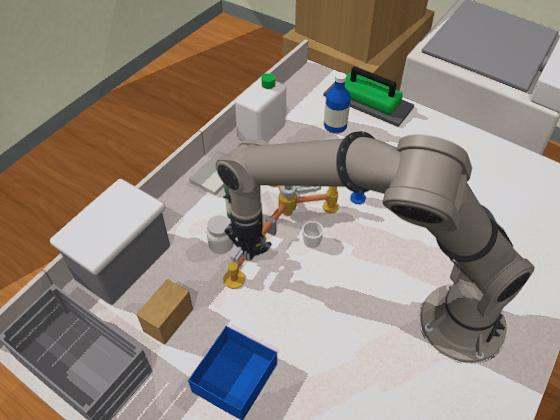

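The side view shows the gripper at the tap (255,240), with the lever nearly in line with the pipe and the bystanders in place. I'll press a few mm more to the stop, then back off.

>>> step_arm:
  moves:
    - [[0.002, 0, 0, 0, 0, -0.02, 0], [0.004, 0, 0, 0, 0, -0.04, 0], [0.006, 0.001, 0, 0, 0, -0.04, 0], [0.006, 0.001, 0, 0, 0, -0.04, 0], [0.006, 0.001, 0, 0, 0, -0.04, 0]]

```text
t: 13.0
ee_pos: [542.0, 183.2, 66.7]
eef_rot: [3.138, 0.002, -1.541]
force: [-5.4, 1.6, 1.3]
grip_width: -0.003
finger_force: 2.5
```

>>> step_arm:
  moves:
    - [[-0.006, 0, 0, 0, 0, 0, 0], [-0.018, 0, 0, 0, 0, 0, 0], [-0.03, 0, 0, 0, 0, 0, 0], [-0.035, 0, 0.015, 0, 0, 0, 0], [-0.035, 0, 0.04, 0, 0, 0, 0], [-0.035, 0, 0.08, 0, 0, 0, 0], [-0.035, 0, 0.12, 0, 0, 0, 0], [-0.045, 0, 0.13, 0, 0, 0, 0], [-0.07, 0, 0.13, 0, 0, 0, 0], [-0.1, 0, 0.13, 0, 0, 0, 0], [-0.11, 0, 0.13, 0, 0, 0, 0], [-0.11, 0, 0.13, 0, 0, 0, 0]]

```text
t: 14.2
ee_pos: [449.8, 179.5, 180.8]
eef_rot: [3.126, 0.011, -1.527]
force: [0.7, -0.5, 0.8]
grip_width: -0.001
finger_force: 0.0
```

```bash
python3 - 2>/dev/null <<'E'
from h import *
tip();arms()
for nm in ('top','side'):
    c=get_calibration(nm);p,d=snapshot(nm);P=pts(c,d);o=np.load(nm+'0.npz')['P']
    hsv=cv2.cvtColor(p,cv2.COLOR_BGR2HSV)
    for n,q in(('scoop',(461,-4)),('jar',(665,146)),('aer',(683,34))):
        print(nm,n,[A[(np.hypot(A[...,0]-q[0],A[...,1]-q[1])<50)&(A[...,2]>20)&(A[...,2]<155)].mean(0).round() for A in(o,P)])
    D=P-np.array([577,-55,0]);r=np.hypot(D[...,0],D[...,1])
    a=P[(P[...,2]>97)&(P[...,2]<112)&(hsv[...,1]<60)&(hsv[...,2]>90)&(r>30)&(r<98)]
    f=cv2.fitLine(a[:,:2].astype(np.float32),cv2.DIST_HUBER,0,.01,.01).ravel();t=np.array([480.5,-140])-f[2:]
    print(nm,len(a),f,'offset',f[0]*t[1]-f[1]*t[0])
E
```

```text
tcp [449.8 179.5 180.8] yaw -1.527 F [ 0.7 -0.5  0.8] tip z [196.4 199.9 203.7 214.7]
top div 109 joint -0.895
top sup 106 joint 1.61
side div 143 joint -0.913
side sup 193 joint 1.592
top scoop [array([464.,  -3.,  47.]), array([464.,  -3.,  47.])]
top jar [array([658., 143.,  79.]), array([658., 143.,  79.])]
top aer [array([685.,  37., 123.]), array([684.,  37., 124.])]
top 111 [  0.740581     0.67196715 531.6896     -95.895164  ] offset 1.7345107623791591
side scoop [array([463.,  -5.,  42.]), array([463.,  -5.,  42.])]
side jar [array([657., 155.,  71.]), array([657., 155.,  71.])]
side aer [array([685.,  48., 103.]), array([685.,  48., 103.])]
side 141 [  0.74975497   0.66171557 531.90704    -94.62217   ] offset -0.005412821466507012
```

Both handles are in position, the nearby bystanders are unmoved, and the robot is clear of everything.

```bash
python3 -c "
from workcell import *
print(close_job())"
```

```text
the job is handed in; nothing more can be done
None
```

I pushed the diverter onto the ribbed hose outlet (arm's line within about 2 mm of its axis by camera), then pushed the supply lever to its stop, and handed the job in at about 15 s; no verdict came back. The scoop, jar and aerosol measured unmoved; I did not re-measure the other bystanders.

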